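# Uncover the measuring cell and plug in the sensor module

## Task

Lift the grey lid off the white measuring cell by its knob and lay it on the sloping steel lid rest, keeping hold of it until it lies flat against the slope just above the blue lip. Then plug the orange-topped sensor module upright into the socket inside the cell until it is fully home; the socket sits somewhat off the cell's centre, so find it by look or by feel, and do not force the module. Leave the beaker, jar and reagent bottle where they stand.

Things in the scene. Friction and masses are not known exactly. Their poses are not given: they have to be found in the camera images.
- cell: Measuring cell: white round open pot fixed to the bench, 140 mm outer, 124 mm inner diameter, 70 mm high, with a small grey terminal box outside on its -x side (reaching 96 mm from the centre, 22 mm high). Origin: centre of its underside, z up. Inside is a blue socket block, 80 x 64 mm, with a flat top at z = 34 mm.
- block_mid (a point): Point on the cell's axis at the height of the blue block's top; axes as the cell's. The block's one hole, 50 mm (x) by 37 mm (y), 24 mm deep (floor at z = -24 mm), sharp-edged, is NOT centred here: the block is clamped anywhere from 10 mm to the -x side to 10 mm to the +x side (y = 0). This offset is not reported; see it or feel for it.
- lid: Loose round lid, about 300 g: white spigot 116 mm diameter at z = 0 to 8 mm, grey flange 148 mm diameter at z = 8 to 16 mm, black cylindrical knob with blue dot, 28 mm diameter at z = 16 to 56 mm. Origin: centre of the spigot's underside, z along the knob. At the start the flange lies on the cell's rim, spigot inside (origin 62 mm above the cell's underside).
- rest_plate: Plate of the fixed steel lid rest, 164 x 150 mm, leaning at 30 degrees, facing the robot's side and up. Origin: surface point where the centre of the lid's underside belongs, 56 mm above the bench. z: square out of the plate; x: up the slope; y: level. A blue lip, 110 mm long, 24 mm high, crosses its lower end, inner face at x = -78 mm: the lid may slide 4 mm down to it.
- module: Sensor module, a block plug standing loose on the bench, 120 mm high, 160 g: black foot 46 mm (x) by 32 mm (y), z = 0 to 50 mm; white body 42 x 30 mm to 82 mm; orange grip head 46 x 30 mm to 120 mm. Origin: centre of its underside, z up. Its foot fits the hole with its x along the cell's x, either way round; fully home its underside is 10 mm above the cell's underside.
- beaker: Clear glass beaker, 68 mm across, 85 mm high, a bystander. Origin: centre of its underside.
- jar: Clear jar with white cap, 66 mm across, 75 mm high, a bystander. Origin: centre of its underside.
- reagent: Amber reagent bottle with blue cap, 68 mm across, 130 mm high, a bystander. Origin: centre of its underside.
Not all that is in view belongs to the job. What is shaped like the module but green or yellow is not meant. What is shaped like the cell but red is not meant.

How it is judged:
By the outcome, as a careful person would: the job done as asked, in the order asked, and still so for the second after the job is handed in, with the robot touching nothing.
It also fails if it takes over 72 s, if anything falls off the work surface, if the arm or the gripper's body presses on something with over 40 N, if the wrist force passes 120 N, or if a joint passes its speed limit or range.

## Robot

A 6-joint arm with a two-finger parallel gripper is mounted at the origin on the work surface. World frame = base frame: x ahead of the robot, y to its left, z up, the work surface at z = 0. Lengths are in mm, angles in rad, forces in N, time in s.
With the tool pointing down it reaches from about 350 to 775 mm from the base axis. Payload 7.3 kg.
Tool frame: the origin (TCP) lies midway between the tips of the shut fingers; the grasp point (between the pads) lies 19 mm behind it; z points along the fingers, y is the line along which they close (so a half turn about z gives the same grasp; the last joint's range is limited). The gripper opens to 92 mm and grips with 3 to 60 N. Pads are 19 mm wide; open, the fingers measure 130 mm over their backs; the gripper's body (75 mm by 190 mm) begins 47 mm behind the grasp point.
Start: joints at [0.996, 0.342, 1.524, -0, 1.275, -0.146], TCP at [218.273, 477.495, 226.741] pointing down, gripper open.
Joint ranges: [-2.53, 2.53], [-0.77, 2.02], [0.04, 2.7], [-1, 4.14], [0.28, 2.66], [-3.11, 3.11]. Speed limits (rad/s): [2.57, 2.57, 3.14, 3.14, 3.14, 3.14].

## Interface

Orientations are given as [roll, pitch, yaw] about the fixed x, y, z axes, in that order (R = Rz(yaw) Ry(pitch) Rx(roll)).
In Python, from plant import bot gives the robot as it stands.
- The arm moves only by the tool servo_tool, never from a script. Its argument "deltas" is a list of rows, each a list of 2 entries, a list of its own where there are three numbers: the shift along the tool's x, y, z in m, then the turn, a rotation vector about the tool's x, y, z in degrees. A call has 1 to 20 rows; each row shifts and turns the commanded pose from where the row before left it, along the tool's axes as they then stand; what a row does not reach is not made up. A row lasts 1/8 s, in which the tool goes at most 62.5 mm and 10.7 degrees, less where a joint would pass 70% of its speed; a pose out of reach is approached as far as the arm can. A call with a gripper value outside its range is refused whole. "fingers" is the opening, from 0 (shut) to 1 (fully open), set as the call begins (left out, the last holds). The fingers move at their own pace and stop on an object; the grip force is fixed at half the most. Time passes only in rows, so rows that do not move let the fingers close. It gives the time, the measured TCP pose, the force, the opening and the grip force at its end, in the units of the state.
- bot.get_obs(): the state, without advancing time (a new reading comes with each control period).
- bot.capture(name): name is "scene" or "top"; returns the picture (480x640x3 uint8, red, green, blue); there is no depth.
- bot.camera_model(name): a dict with "mtx" (3x3 intrinsics, pixels), "xyz" and "rotation" of the camera in the world. Camera axes: x right, y down, z forward; pixel columns grow to the right and rows downward; lengths in mm; the calibration is good to about 2 mm. A picture is of the moment at which its call begins. camera_model takes no time and is no camera call.
- bot.close_job(): hands the job in; it is judged then, once.
The state is a dict: "time": time; "joint_positions": joint angles; "dq": joint speeds; "tau": joint torques, N m; "tool_pos": TCP position; "tcp_rot": TCP orientation; "contact_force": force on the tool from outside, world axes, zero at the start; "moment": the same for the moment, N m; "grip_width": finger opening in mm; "finger_force": force on a finger pad.
Only numpy, scipy, OpenCV 4.12 (cv2) and the standard library are available. Lean on these libraries where they do the work, as an engineer would, in place of code of your own. Each camera call takes 0.05 s, during which the arm holds its last target. There are 200 camera calls.

## Working session

There is one attempt and no reset: what is moved stays moved. The work goes in short steps, Python scripts to look and compute and a tool call to move; the robot and the scene stay as the last step left them, time stands still between calls to the robot, and variables do not carry over. Pictures are saved under pics/ and viewed, at most 10 in all, crops included, and the job is handed in when it is done.

Besides the shell and the picture viewer there is one more tool, called after "Request:" as name(argument=value, ...), one argument or row to a line, values as JSON. servo_tool: Moves the arm, as the interface text tells. Its arguments: {"type":"object","properties":{"deltas":{"type":"array"},"fingers":{"type":"number"}},"required":["deltas"]}

```bash
mkdir -p pics
python3 - <<'E'
from plant import bot
import cv2,numpy as np
for n in("scene","top"):
    im=bot.capture(n); cv2.imwrite(f"pics/{n}0.png",im[:,:,::-1]); m=bot.camera_model(n); print(n,m)
o=bot.get_obs(); print(o)
E
```

```text
scene {'mtx': array([[491.66533532,   0.        , 314.07896981],
       [  0.        , 491.66533532, 231.34622366],
       [  0.        ,   0.        ,   1.        ]]), 'xyz': array([1074.52845773, -629.14193063,  886.08840273]), 'rotation': array([-2.28666959, -0.00532321,  0.62789226])}
top {'mtx': array([[571.77554576,   0.        , 328.52534767],
       [  0.        , 571.77554576, 240.9678568 ],
       [  0.        ,   0.        ,   1.        ]]), 'xyz': array([ 419.88186554,  126.96763632, 1160.1232066 ]), 'rotation': array([-3.02720566, -0.02177131, -1.56670716])}
{'time': 0.1, 'joint_positions': array([ 9.95982487e-01,  3.42636258e-01,  1.52489739e+00, -1.47505966e-05,
        1.27543791e+00, -1.46011991e-01]), 'dq': array([-1.40304059e-03,  2.41023425e-04, -1.31258083e-03, -8.49812909e-04,
       -7.40674476e-04, -9.48178908e-05]), 'tau': array([ 1.58113591e-03, -4.32004237e+01, -2.44693333e+01,  7.19357771e-02,
        5.26465103e-02, -1.09653949e-04]), 'tool_pos': array([218.07439088, 477.16418589, 226.13160133]), 'tcp_rot': array([-3.14022637e+00, -1.86665978e-04,  2.71279498e+00]), 'contact_force': array([0.43007609, 0.14844137, 0.2470458 ]), 'moment': array([ 0.02869934, -0.00559647,  0.0316821 ]), 'finger_force': 0.0, 'grip_width': 92.0657946743604}
```

View pics/scene0.png

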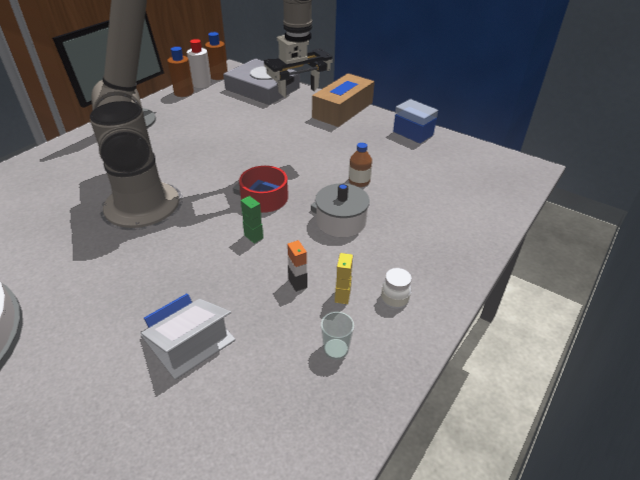

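View pics/top0.png

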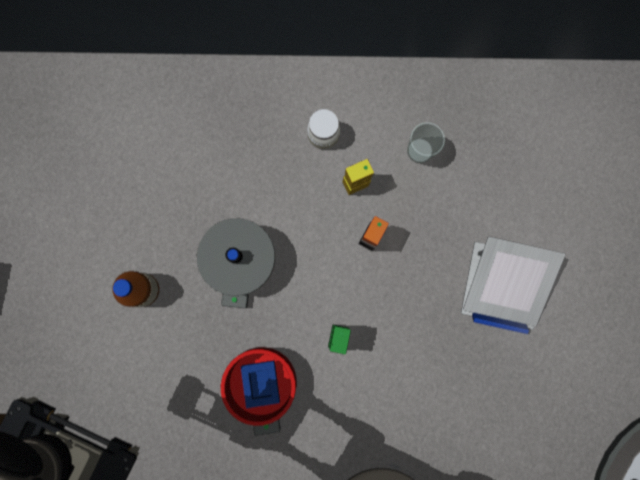

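```bash
cat > h.py <<'E'
import cv2,numpy as np
from scipy.spatial.transform import Rotation as R
from plant import bot
def cam(n):
    m=bot.camera_model(n); return m['mtx'],m['xyz'],R.from_euler('xyz',m['rotation']).as_matrix()
def ray(n,p,z):
    K,c,r=cam(n); p=np.atleast_2d(np.float64(p)); d=np.c_[p,np.ones(len(p))]@np.linalg.inv(K).T@r.T
    return c+d*((z-c[2])/d[:,2])[:,None]
def proj(n,P):
    K,c,r=cam(n); q=(np.atleast_2d(P)-c)@r@K.T; return q[:,:2]/q[:,2:]
def tri(ps,pt):
    A=[];b=[]
    for n,p in(("scene",ps),("top",pt)):
        c=cam(n)[1]; d=ray(n,p,0)[0]-c; d/=np.linalg.norm(d); M=np.eye(3)-np.outer(d,d); A.append(M); b.append(M@c)
    return np.linalg.lstsq(np.vstack(A),np.hstack(b),rcond=None)[0]
def hsv(im): return cv2.cvtColor(im,cv2.COLOR_RGB2HSV)
def rd(n): return cv2.imread(n)[:,:,::-1].copy()
def blobs(mask,amin=30):
    c,_=cv2.findContours(mask.astype(np.uint8),cv2.RETR_EXTERNAL,cv2.CHAIN_APPROX_NONE)
    return sorted([x for x in c if cv2.contourArea(x)>amin],key=cv2.contourArea,reverse=True)
E
python3 - <<'E'
from h import *
np.set_printoptions(precision=1,suppress=True)
t=rd('pics/top0.png'); s=rd('pics/scene0.png')
for n,im in(("top",t),("scene",s)):
    H=hsv(im)
    for nm,lo,hi in(("orange",(3,150,120),(14,255,255)),("blue",(100,130,60),(130,255,255))):
        for b in blobs(cv2.inRange(H,lo,hi)>0,25)[:8]:
            r=cv2.minAreaRect(b); print(n,nm,np.round(r[0]),np.round(r[1]),round(r[2]),cv2.contourArea(b))
a=cv2.resize(t[195:275,330:420],None,fx=4,fy=4,interpolation=2)
b=cv2.resize(t[210:320,190:290],None,fx=4,fy=4,interpolation=2)
c=cv2.resize(t[225:345,450:580],None,fx=4,fy=4,interpolation=2) 
W=np.zeros((560,800,3),np.uint8)
a=cv2.resize(t[205:265,340:410],(280,240),interpolation=2);b=cv2.resize(s[225:305,270:360],(270,240),interpolation=2)
W[:240,:280]=a;W[:240,280:550]=b
W[:240,550:800]=cv2.resize(t[215:311,190:290],(250,240),interpolation=2)
W[240:560,:347]=cv2.resize(t[225:345,450:580],(347,320),interpolation=2)
W[240:560,347:747]=cv2.resize(s[290:378,135:245],(400,320),interpolation=2)
cv2.imwrite('pics/crop.png',W[:,:,::-1])
E
```

```text
top orange [375. 230.] [16. 24.] 27 355.5
top blue [260. 384.] [42. 33.] 83 1251.0
top blue [500. 323.] [57.  8.] 13 309.5
top blue [122. 287.] [16. 17.] 90 210.0
top blue [232. 254.] [11. 10.] 90 91.0
scene orange [296. 248.] [16. 12.] 59 152.5
scene orange [177.  59.] [ 6. 19.] 86 42.5
scene orange [214.  44.] [ 6. 18.] 86 34.5
scene blue [450.  66.] [133. 230.] 90 22236.5
scene blue [415. 128.] [41. 25.] 6 612.0
scene blue [168. 310.] [10. 49.] 60 444.0
scene blue [344.  88.] [ 8. 25.] 58 141.0
scene blue [176.  53.] [12. 10.] 90 103.0
scene blue [213.  38.] [12. 10.] 90 91.0
scene blue [362. 145.] [8. 7.] 31 32.0
```

View pics/crop.png

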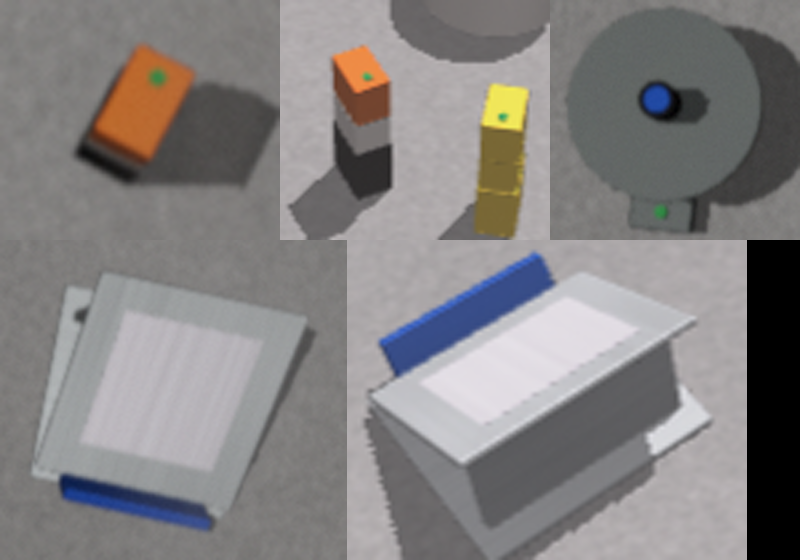

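Run:
```python
from h import *
np.set_printoptions(precision=1,suppress=True)
t=rd('pics/top0.png'); s=rd('pics/scene0.png'); Ht=hsv(t);Hs=hsv(s)
# rest
S=[(199.9,299.1),(141.3,332.6),(231.3,312),(168.3,351.3)];T=[(463.1,313.1),(533.2,328.9),(489.3,237.4),(565.4,254.3)]
P=np.array([tri(a,b) for a,b in zip(S,T)]);print(P,'reproj',proj('top',P)-T)
x=(P[2]+P[3]-P[0]-P[1])/2;y=(P[0]+P[2]-P[1]-P[3])/2;print('len',np.linalg.norm(x),np.linalg.norm(y),'mid',P.mean(0))
print('yaw x',np.degrees(np.arctan2(x[1],x[0])),'yaw y',np.degrees(np.arctan2(-y[0],y[1])),'slope',np.degrees(np.arcsin(x[2]/np.linalg.norm(x))))
# knob
b=[c for c in blobs(cv2.inRange(Ht,(100,130,60),(130,255,255))>0,40) if abs(c.mean((0,1))-[232,254]).max()<8][0]
pt=b.mean((0,1)); sc=cv2.inRange(Hs,(100,130,60),(130,255,255)); sc[:170]=0;sc[200:]=0;sc[:,:325]=0;sc[:,360:]=0
ps=np.argwhere(sc)[:,::-1].mean(0);print('knob',pt,ps,ray('top',pt,118),ray('scene',ps,118),tri(ps,pt))
# lid flange outline
g=(np.abs(Ht[:,:,0].astype(int)-90)<40)
# green dots
for n,H in(("top",Ht),("scene",Hs)):
    for c in blobs(cv2.inRange(H,(45,120,60),(85,255,255))>0,1): print(n,'green',c.mean((0,1)),cv2.contourArea(c))
# module
b=blobs(cv2.inRange(Ht,(3,150,120),(14,255,255))>0)[0]; r=cv2.minAreaRect(b); q=ray('top',cv2.boxPoints(r),120)
print('module',r[0],q.mean(0),q[1]-q[0],q[2]-q[1],[np.degrees(np.arctan2(*(e[1::-1])))for e in(q[1]-q[0],q[2]-q[1])])
b2=max([c for c in blobs(cv2.inRange(Hs,(3,150,170),(14,255,255))>0)],key=cv2.contourArea);r2=cv2.minAreaRect(b2);q=ray('scene',cv2.boxPoints(r2),120);print(r2[0],ray('scene',r2[0],120))
print('tcp',bot.get_obs()['tool_pos'])
```

```text
[[ 410.3 -166.3    9.3]
 [ 377.9 -308.8    8.1]
 [ 552.9 -197.8   94.7]
 [ 522.  -340.4   95.5]] reproj [[-1.  -1. ]
 [-0.4 -0.3]
 [-0.9 -0.9]
 [-1.3 -1.1]]
len 170.32742891719923 145.97275328514044 mid [ 465.8 -253.3   51.9]
yaw x -12.408129445058998 yaw y -12.503091505871666 slope 30.476215316918598
knob [232.  254.1] [342.7 186.4] [[514.5 280.7 118. ]] [[513.5 280.5 118. ]] [514.1 280.3 118.5]
top green [339.2 339. ] 411.5
top green [234.  299.5] 10.0
top green [265.7 426.9] 4.5
top green [365.1 167.1] 3.5
top green [379.  223.7] 3.0
scene green [249.7 201.9] 101.5
module (375.3999938964844, 230.20001220703125) [560.   18.7 120. ] [ 40.3 -20.1   0. ] [-13.2 -26.5   0. ] [np.float64(-26.48319573390415), np.float64(-116.49920824636303)]
(296.48529052734375, 247.808837890625) [[561.7  15.8 120. ]]
tcp [218.1 477.2 226.1]
```

Run:
```python
from h import *
np.set_printoptions(precision=1,suppress=True)
S=[(199.9,299.1),(141.3,332.6),(231.3,312),(168.3,351.3)];T=[(463.1,313.1),(533.2,328.9),(489.3,237.4),(565.4,254.3)]
for n,q in(("top",T),("scene",S)):
    P=np.array([ray(n,p,z)[0] for p,z in zip(q,(15,15,97,97))]);print(n,P.mean(0),'L',np.linalg.norm(P[2:].mean(0)-P[:2].mean(0))," W",np.linalg.norm(P[0]-P[1]),np.linalg.norm(P[2]-P[3]))
# white pad centroid and dark-lined patch: bright low-sat
for n,w in(("top",(470,590,225,335)),("scene",(140,235,290,360))):
    im=rd(f'pics/{n}0.png');H=hsv(im);m=np.zeros(H.shape[:2],np.uint8);a,b,c,d=w
    v=im[c:d,a:b].astype(int); m[c:d,a:b]=(v[:,:,0]>=v[:,:,1]-1)&(v[:,:,0]>(170 if n=='top' else 215))
    bl=blobs(cv2.morphologyEx(m,cv2.MORPH_OPEN,np.ones((3,3))))[0];M=cv2.moments(bl);p=(M['m10']/M['m00'],M['m01']/M['m00']);print(n,'pad',p,cv2.contourArea(bl),ray(n,p,56))
# terminal dot direction, cell
p=ray('top',(234,299.5),22)[0];d=np.array([514,280.5])-p[:2];print('box',p,np.hypot(*d),np.degrees(np.arctan2(d[1],d[0])))
# flange outline: foreground grey vs bench by hue, from top
im=rd('pics/top0.png').astype(int)
print('lid px',im[270,215],im[235,250],'bench',im[180,200],im[300,190])
```

```text
top [ 464.1 -253.7   56. ] L 167.74611702891673  W 143.34539951010507 146.7299572419207
scene [ 470.8 -253.8   56. ] L 165.20665403847454  W 146.78744631995903 144.67205957670194
top pad (513.0631702086176, 281.0382790667446) 2564.5 [[ 470.9 -255.4   56. ]]
scene pad (183.73289049919484, 322.35084541062804) 828.0 [[ 467.6 -255.3   56. ]]
box [433.3 288.9  22. ] 81.17464406671633 -5.9050557550125236
lid px [ 99 103 102] [ 98 102 100] bench [130 128 127] [123 123 120]
```

```bash
cat > go.py <<'E'
import sys
from h import *
# usage: go.py x y z yaw tilt  (deg): tool z = down, then tilted by `tilt` about tool y
np.set_printoptions(precision=2,suppress=True)
o=bot.get_obs(); Rc=R.from_euler('xyz',o['tcp_rot'])
x,y,z,yaw,tilt=map(float,sys.argv[1:6])
Rt=R.from_euler('z',yaw,degrees=True)*R.from_euler('x',180,degrees=True)*R.from_euler('y',tilt,degrees=True)
d=np.array([x,y,z])-o['tool_pos']
print('t',o['time'],'pos',o['tool_pos'],'toolz',Rt.as_matrix()[:,2])
print('shift mm, axes now',Rc.inv().apply(d),' after turn',Rt.inv().apply(d)); print('turn deg',np.degrees((Rc.inv()*Rt).as_rotvec()))
E
python3 go.py 514 280.5 226 167.6 0
```

```text
t 0.1 pos [218.07 477.16 226.13] toolz [ 0.  0. -1.]
shift mm, axes now [-350.9   -55.82    0.14]  after turn [-331.25 -128.53    0.13]
turn deg [ -0.08  -0.02 -12.17]
```

Request:
servo_tool(
  deltas=[
    [[0,0,0],[0,0,-6.1]],
    [[0,0,0],[0,0,-6.1]],
    [[-0.0368,-0.01428,0],[0,0,0]],
    [[-0.0368,-0.01428,0],[0,0,0]],
    [[-0.0368,-0.01428,0],[0,0,0]],
    [[-0.0368,-0.01428,0],[0,0,0]],
    [[-0.0368,-0.01428,0],[0,0,0]],
    [[-0.0368,-0.01428,0],[0,0,0]],
    [[-0.0368,-0.01428,0],[0,0,0]],
    [[-0.0368,-0.01428,0],[0,0,0]],
    [[-0.0368,-0.01428,0],[0,0,0]],
    [[0,0,0.03],[0,0,0]],
    [[0,0,0.03],[0,0,0]],
    [[0,0,0],[0,0,0]],
    [[0,0,0],[0,0,0]],
  ],
  fingers=0.8,
)

```text
time: 1.98
tool_pos: [514.7, 281.3, 167.7]
tcp_rot: [3.141, 0.001, 2.926]
contact_force: [-0.7, -0.2, 0.6]
grip_width: 73.4
finger_force: 0.0
```

```bash
python3 go.py 514 280.5 84 167.6 0
```

```text
t 1.975 pos [514.67 281.3  167.71] toolz [ 0.  0. -1.]
shift mm, axes now [ 0.56 -0.99 83.71]  after turn [ 0.48 -0.93 83.71]
turn deg [0.04 0.06 0.04]
```

Request:
servo_tool(
  deltas=[
    [[0.0005,-0.001,0.025],[0,0,0]],
    [[0,0,0.025],[0,0,0]],
    [[0,0,0.02],[0,0,0]],
    [[0,0,0.013],[0,0,0]],
    [[0,0,0],[0,0,0]],
    [[0,0,0],[0,0,0]],
  ],
)

```text
time: 2.72
tool_pos: [514.3, 280.5, 84.9]
tcp_rot: [3.14, 0.002, 2.926]
contact_force: [-0.0, 0.6, -0.3]
grip_width: 73.4
finger_force: 0.0
```

Request:
servo_tool(
  deltas=[
    [[0,0,0],[0,0,0]],
    [[0,0,0],[0,0,0]],
    [[0,0,0],[0,0,0]],
    [[0,0,0],[0,0,0]],
    [[0,0,0],[0,0,0]],
    [[0,0,0],[0,0,0]],
  ],
  fingers=0,
)

```text
time: 3.48
tool_pos: [513.6, 280.3, 83.7]
tcp_rot: [3.141, 0.0, 2.926]
contact_force: [-0.1, 1.8, -0.3]
grip_width: 27.4
finger_force: 30.0
```

Request:
servo_tool(
  deltas=[
    [[0,0,-0.01],[0,0,0]],
    [[0,0,-0.02],[0,0,0]],
    [[0,0,-0.03],[0,0,0]],
    [[0,0,-0.03],[0,0,0]],
    [[0,0,-0.03],[0,0,0]],
    [[0,0,-0.02],[0,0,0]],
    [[0,0,0],[0,0,0]],
    [[0,0,0],[0,0,0]],
  ],
)

```text
time: 4.47
tool_pos: [513.0, 279.9, 222.7]
tcp_rot: [-3.141, -0.002, 2.926]
contact_force: [0.5, -0.4, -3.5]
grip_width: 27.6
finger_force: 30.0
```

```bash
python3 go.py 429.8 -246.2 222 167.6 -30; python3 -c "
from h import *
o=bot.get_obs();print(o['grip_width'],o['contact_force']);cv2.imwrite('pics/top1.png',bot.capture('top')[:,:,::-1]);cv2.imwrite('pics/scene1.png',bot.capture('scene')[:,:,::-1])"
```

```text
t 4.475 pos [512.96 279.87 222.7 ] toolz [ 0.49 -0.11 -0.87]
shift mm, axes now [ -31.48 -531.67    1.19]  after turn [ -27.15 -531.66   16.48]
turn deg [ -0.05 -30.09   0.04]
27.641751347573617 [ 0.54460714 -0.4163188  -3.47323124]
```

Request:
servo_tool(
  deltas=[
    [[-0.002,-0.02,0],[0,0,0]],
    [[-0.002,-0.035,0],[0,0,0]],
    [[-0.002,-0.035,0],[0,0,0]],
    [[-0.002,-0.035,0],[0,0,0]],
    [[-0.002,-0.035,0],[0,0,0]],
    [[-0.002,-0.035,0],[0,0,0]],
    [[-0.002,-0.035,0],[0,0,0]],
    [[-0.002,-0.035,0],[0,0,0]],
    [[-0.002,-0.035,0],[0,0,0]],
    [[-0.002,-0.035,0],[0,0,0]],
    [[-0.002,-0.035,0],[0,0,0]],
    [[-0.002,-0.035,0],[0,0,0]],
    [[-0.002,-0.035,0],[0,0,0]],
    [[-0.002,-0.035,0],[0,0,0]],
    [[-0.002,-0.035,0],[0,0,0]],
    [[-0.0015,-0.022,0],[0,0,0]],
  ],
)

```text
time: 6.58
tool_pos: [428.9, -248.1, 223.3]
tcp_rot: [-3.142, -0.001, 2.924]
contact_force: [0.3, 0.1, -3.0]
grip_width: 27.3
finger_force: 30.0
```

Request:
servo_tool(
  deltas=[
    [[0,0,0],[0,-5,0]],
    [[0,0,0],[0,-5,0]],
    [[0,0,0],[0,-5,0]],
    [[0,0,0],[0,-5,0]],
    [[0,0,0],[0,-5,0]],
    [[0,0,0],[0,-5,0]],
    [[0,0,0],[0,0,0]],
    [[0,0,0],[0,0,0]],
  ],
)

```text
time: 7.58
tool_pos: [430.1, -246.7, 223.9]
tcp_rot: [-3.141, 0.522, 2.926]
contact_force: [0.2, 0.8, -3.0]
grip_width: 27.2
finger_force: 30.0
```

```bash
python3 go.py 429.8 -246.2 127.8 167.6 -30
```

```text
t 7.575 pos [ 430.1  -246.7   223.86] toolz [ 0.49 -0.11 -0.87]
shift mm, axes now [48.26  0.47 83.05]  after turn [48.37  0.43 82.99]
turn deg [-0.02 -0.08  0.02]
```

View pics/top1.png

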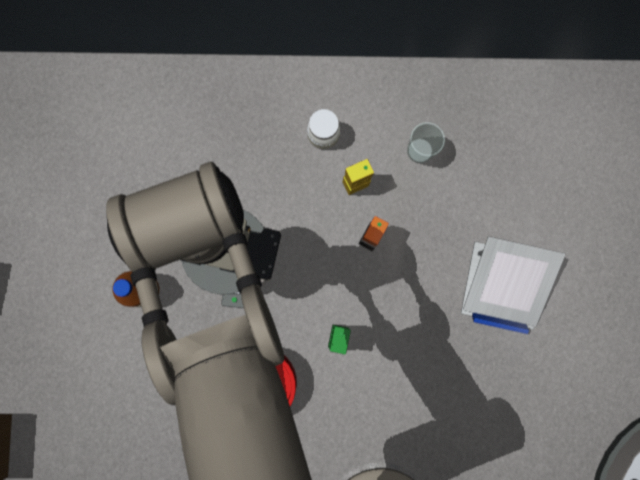

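Request:
servo_tool(
  deltas=[
    [[0.012,0,0.02],[0,0,0]],
    [[0.012,0,0.021],[0,0,0]],
    [[0.012,0,0.021],[0,0,0]],
    [[0.012,0,0.021],[0,0,0]],
    [[0,0,0],[0,0,0]],
    [[0,0,0],[0,0,0]],
  ],
)

```text
time: 8.32
tool_pos: [431.1, -246.8, 128.7]
tcp_rot: [-3.141, 0.525, 2.927]
contact_force: [-0.2, -0.2, -2.8]
grip_width: 27.9
finger_force: 30.0
```

```bash
python3 go.py 429.8 -246.2 127.8 167.6 -30; python3 -c "
from h import *
a=bot.capture('scene');b=bot.capture('top');cv2.imwrite('pics/top2.png',b[:,:,::-1]);cv2.imwrite('pics/scene2.png',a[:,:,::-1])
W=np.hstack([cv2.resize(a[250:400,90:290],(400,300),interpolation=2),cv2.resize(b[180:330,140:340],(400,300),interpolation=2)]);cv2.imwrite('pics/c2.png',W[:,:,::-1])"
```

```text
t 8.325 pos [ 431.09 -246.75  128.69] toolz [ 0.49 -0.11 -0.87]
shift mm, axes now [1.64 0.26 0.08]  after turn [1.64 0.26 0.08]
turn deg [0.   0.05 0.07]
```

View pics/c2.png

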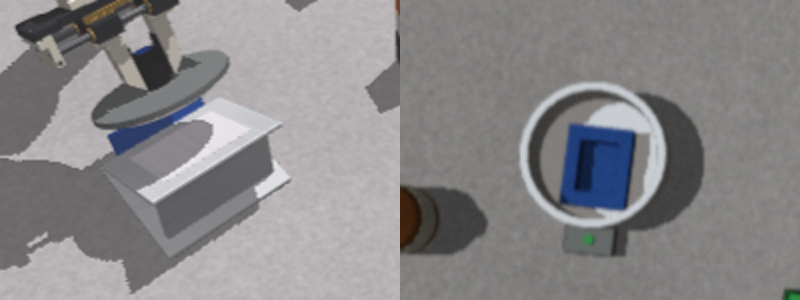

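Request:
servo_tool(
  deltas=[
    [[0.0015,0,0.015],[0,0,0]],
    [[0,0,0.02],[0,0,0]],
    [[0,0,0.01],[0,0,0]],
    [[0,0,0.005],[0,0,0]],
    [[0,0,0],[0,0,0]],
  ],
)

```text
time: 9.05
tool_pos: [454.9, -251.4, 86.3]
tcp_rot: [-3.141, 0.52, 2.925]
contact_force: [-0.2, 0.4, -3.5]
grip_width: 27.1
finger_force: 30.0
```

Request:
servo_tool(
  deltas=[
    [[0,0,0.003],[0,0,0]],
    [[0,0,0.002],[0,0,0]],
    [[0,0,0],[0,0,0]],
    [[0,0,0],[0,0,0]],
  ],
)

```text
time: 9.55
tool_pos: [457.6, -251.8, 82.8]
tcp_rot: [3.141, 0.518, 2.924]
contact_force: [-0.2, 0.7, -2.8]
grip_width: 27.6
finger_force: 30.0
```

```bash
python3 go.py 459.1 -252.6 75.8 167.6 -30
```

```text
t 9.55 pos [ 457.62 -251.84   82.84] toolz [ 0.49 -0.11 -0.87]
shift mm, axes now [ 2.09 -0.43  6.92]  after turn [ 2.13 -0.43  6.9 ]
turn deg [-0.   -0.34 -0.04]
```

Request:
servo_tool(
  deltas=[
    [[0.001,0,0.002],[0,0,0]],
    [[0,0,0.002],[0,0,0]],
    [[0,0,0],[0,0,0]],
  ],
)

```text
time: 9.93
tool_pos: [459.5, -252.1, 80.0]
tcp_rot: [3.141, 0.515, 2.924]
contact_force: [-0.3, -0.3, -4.4]
grip_width: 27.4
finger_force: 30.0
```

Request:
servo_tool(
  deltas=[
    [[0,0,0.002],[0,0,0]],
    [[0,0,0],[0,0,0]],
    [[0,0,0],[0,0,0]],
  ],
)

```text
time: 10.3
tool_pos: [460.5, -252.3, 78.9]
tcp_rot: [3.141, 0.514, 2.924]
contact_force: [-4.1, 1.0, 0.7]
grip_width: 27.4
finger_force: 30.0
```

Request:
servo_tool(
  deltas=[
    [[0.002,0,-0.001],[0,-0.6,0]],
    [[0.002,0,0],[0,0,0]],
    [[0,0,0],[0,0,0]],
    [[0,0,0],[0,0,0]],
  ],
)

```text
time: 10.8
tool_pos: [459.0, -251.6, 81.8]
tcp_rot: [3.141, 0.518, 2.922]
contact_force: [0.4, -0.7, -3.0]
grip_width: 27.5
finger_force: 30.0
```

Request:
servo_tool(
  deltas=[
    [[0,0,0.001],[0,0,0]],
    [[0,0,0.001],[0,0,0]],
    [[0,0,0],[0,0,0]],
    [[0,0,0],[0,0,0]],
  ],
)

```text
time: 11.3
tool_pos: [460.1, -251.8, 80.5]
tcp_rot: [3.141, 0.517, 2.922]
contact_force: [-0.4, -0.2, -2.3]
grip_width: 27.5
finger_force: 30.0
```

```bash
python3 go.py 459.1 -252.6 75.8 167.6 -30;  python3 -c "
from h import *
o=bot.get_obs();print(o['contact_force'],o['moment']);b=bot.capture('scene');W=cv2.resize(b[250:370,90:250],(800,600),interpolation=2);cv2.imwrite('pics/c3.png',W[:,:,::-1])"
```

```text
t 11.3 pos [ 460.12 -251.81   80.51] toolz [ 0.49 -0.11 -0.87]
shift mm, axes now [ 3.04 -1.    3.68]  after turn [ 3.07 -0.99  3.66]
turn deg [-0.05 -0.4  -0.17]
[-0.36876438 -0.20206703 -2.33152167] [0.14259038 0.63895232 0.00361421]
```

View pics/c3.png

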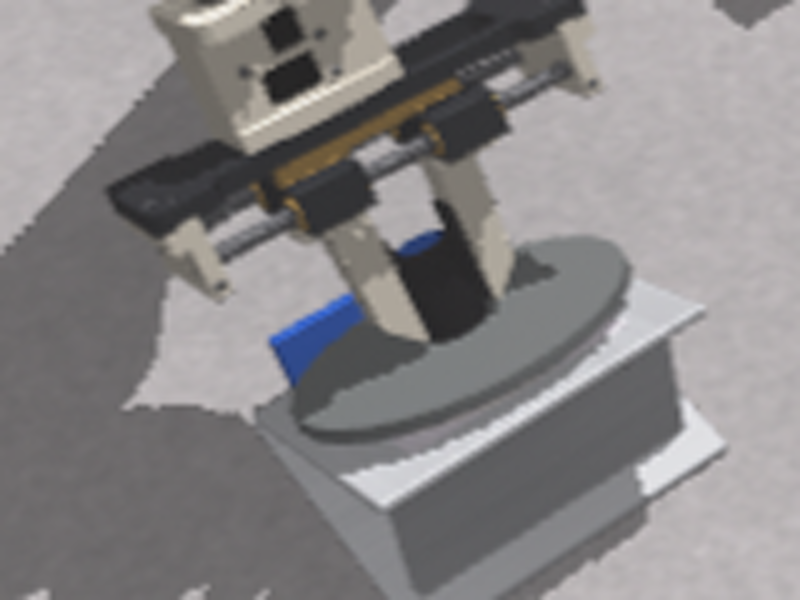

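Request:
servo_tool(
  deltas=[
    [[0,0,0],[0,0,0]],
    [[0,0,0],[0,0,0]],
    [[0,0,0],[0,0,0]],
  ],
)

```text
time: 11.72
tool_pos: [460.1, -251.8, 80.6]
tcp_rot: [3.141, 0.517, 2.922]
contact_force: [0.2, -0.3, -3.8]
grip_width: 27.7
finger_force: 30.0
```

Request:
servo_tool(
  deltas=[
    [[0.002,0,0],[0,0,0]],
    [[0,0,0],[0,0,0]],
    [[0,0,0],[0,0,0]],
  ],
)

```text
time: 12.1
tool_pos: [458.8, -251.5, 80.3]
tcp_rot: [3.141, 0.515, 2.921]
contact_force: [0.0, 0.4, -2.9]
grip_width: 27.6
finger_force: 30.0
```

Request:
servo_tool(
  deltas=[
    [[0.002,0,0.001],[0,-0.7,0]],
    [[0.001,0,0.002],[0,0,0]],
    [[0,0,0.001],[0,0,0]],
    [[0,0,0],[0,0,0]],
    [[0,0,0],[0,0,0]],
  ],
)

```text
time: 12.72
tool_pos: [461.0, -251.4, 80.6]
tcp_rot: [3.14, 0.518, 2.919]
contact_force: [0.3, -0.1, -2.4]
grip_width: 27.3
finger_force: 30.0
```

```bash
python3 go.py 459.1 -252.6 75.8 167.6 -30;  python3 -c "
from h import *
o=bot.get_obs();print(o['contact_force'],o['moment'],o['joint_positions'])"
```

```text
t 12.725 pos [ 461.05 -251.37   80.63] toolz [ 0.49 -0.11 -0.87]
shift mm, axes now [ 3.8  -1.63  3.38]  after turn [ 3.83 -1.61  3.36]
turn deg [-0.08 -0.32 -0.28]
[ 0.26297387 -0.12241239 -2.42078574] [ 0.17947047  0.61330874 -0.00222715] [-0.81948523  0.37760258  2.14665902  1.02515058  0.33325633 -3.10451518]
```

Request:
servo_tool(
  deltas=[
    [[0,0,-0.006],[0,0,0]],
    [[0,0,-0.006],[0,0,0]],
    [[0,0,0],[0,0,8]],
    [[0,0,0],[0,0,8]],
    [[0,0,0],[0,0,8]],
    [[0,0,0],[0,0,8]],
    [[0,0,0],[0,0,8]],
    [[0,0,0],[0,0,0]],
    [[0,0,0],[0,0,0]],
  ],
)

```text
time: 13.85
tool_pos: [455.2, -250.2, 91.4]
tcp_rot: [2.79, 0.39, 2.154]
contact_force: [-0.3, 0.4, -2.6]
grip_width: 27.5
finger_force: 30.0
```

```bash
cat > rest.py <<'E'
from h import *
# lid pose in hand relative to the rest (lid centre on tool axis, origin 21.7 past TCP)
np.set_printoptions(precision=2,suppress=True)
o=bot.get_obs();Rc=R.from_euler('xyz',o['tcp_rot']).as_matrix();Rp=R.from_euler('zy',[-12.4,-30],degrees=True).as_matrix()
lid=o['tool_pos']+Rc[:,2]*21.7; rel=Rp.T@(lid-[468,-254.5,56]); n=Rp[:,2]
print('t',o['time'],'lid in plate',rel,'shift to (1,0,0)->tool',Rc.T@Rp@([1,0,0]-rel),'tilt fix deg tool',np.degrees(Rc.T@np.cross(Rc[:,2],-n)))
print('downslope in tool',Rc.T@-Rp[:,0],'F',o['contact_force'],'j',o['joint_positions'])
E
python3 rest.py
```

```text
t 13.85 lid in plate [ 5.7   3.29 15.44] shift to (1,0,0)->tool [ 2.78 -4.25 15.66] tilt fix deg tool [-4.6   4.24  0.  ]
downslope in tool [ 0.78 -0.62 -0.01] F [-0.28  0.43 -2.61] j [-0.83  0.35  2.15  0.96  0.35 -2.35]
```

Request:
servo_tool(
  deltas=[
    [[0,0,0],[-2.3,2.1,0]],
    [[0,0,0],[-2.3,2.1,0]],
    [[0,0,0],[0,0,0]],
    [[0,0,0],[0,0,0]],
  ],
)

```text
time: 14.35
tool_pos: [455.1, -250.0, 91.0]
tcp_rot: [2.72, 0.321, 2.182]
contact_force: [0.7, 0.5, -3.8]
grip_width: 27.5
finger_force: 30.0
```

```bash
python3 rest.py
```

```text
t 14.35 lid in plate [ 5.19  5.72 15.09] shift to (1,0,0)->tool [-0.28 -7.07 15.1 ] tilt fix deg tool [-0.04  0.06  0.  ]
downslope in tool [ 0.78 -0.62 -0.  ] F [ 0.74  0.52 -3.8 ] j [-0.9   0.37  2.11  0.94  0.5  -2.38]
```

```bash
sed -i "s/'zy',\[/'ZY',[/" rest.py; python3 rest.py
```

```text
t 14.35 lid in plate [ 5.51  3.92 15.55] shift to (1,0,0)->tool [-0.26 -7.05 15.09] tilt fix deg tool [ 4.28 -4.36 -0.  ]
downslope in tool [ 0.76 -0.65  0.01] F [ 0.74  0.52 -3.8 ] j [-0.9   0.37  2.11  0.94  0.5  -2.38]
```

Request:
servo_tool(
  deltas=[
    [[0,0,0],[2.2,-2.2,0]],
    [[0,0,0],[2.1,-2.2,0]],
    [[0,0,0],[0,0,0]],
    [[0,0,0],[0,0,0]],
  ],
)

```text
time: 14.85
tool_pos: [455.4, -249.9, 91.2]
tcp_rot: [2.783, 0.391, 2.151]
contact_force: [0.2, -1.0, -3.4]
grip_width: 27.5
finger_force: 30.0
```

```bash
python3 rest.py
```

```text
t 14.85 lid in plate [ 6.16  1.81 15.43] shift to (1,0,0)->tool [ 2.76 -4.73 15.42] tilt fix deg tool [ 0.07 -0.01  0.  ]
downslope in tool [ 0.76 -0.65 -0.  ] F [ 0.16 -1.04 -3.37] j [-0.83  0.35  2.15  0.99  0.35 -2.38]
```

Request:
servo_tool(
  deltas=[
    [[0.0028,-0.0047,0.005],[0,0,0]],
    [[0,0,0.004],[0,0,0]],
    [[0,0,0.002],[0,0,0]],
    [[0,0,0],[0,0,0]],
    [[0,0,0],[0,0,0]],
  ],
)

```text
time: 15.48
tool_pos: [456.0, -252.1, 79.1]
tcp_rot: [2.784, 0.392, 2.15]
contact_force: [0.5, -1.0, -3.4]
grip_width: 27.4
finger_force: 30.0
```

```bash
python3 rest.py
```

```text
t 15.475 lid in plate [ 0.94 -0.24  4.44] shift to (1,0,0)->tool [0.11 0.22 4.44] tilt fix deg tool [0.03 0.02 0.  ]
downslope in tool [ 0.76 -0.65 -0.  ] F [ 0.49 -0.97 -3.43] j [-0.83  0.38  2.16  1.08  0.34 -2.48]
```

Exactly as commanded now. Feel for the plate.

Request:
servo_tool(
  deltas=[
    [[0,0,0.0015],[0,0,0]],
    [[0,0,0],[0,0,0]],
    [[0,0,0],[0,0,0]],
  ],
)

```text
time: 15.85
tool_pos: [456.6, -252.2, 77.7]
tcp_rot: [2.784, 0.391, 2.15]
contact_force: [0.1, 0.9, -2.8]
grip_width: 27.5
finger_force: 30.0
```

Request:
servo_tool(
  deltas=[
    [[0,0,0.001],[0,0,0]],
    [[0,0,0],[0,0,0]],
    [[0,0,0],[0,0,0]],
  ],
)

```text
time: 16.23
tool_pos: [457.1, -252.4, 76.8]
tcp_rot: [2.784, 0.391, 2.15]
contact_force: [-0.1, 0.1, -2.8]
grip_width: 27.5
finger_force: 30.0
```

Request:
servo_tool(
  deltas=[
    [[0,0,0.001],[0,0,0]],
    [[0,0,0],[0,0,0]],
    [[0,0,0],[0,0,0]],
  ],
)

```text
time: 16.6
tool_pos: [457.2, -252.4, 76.7]
tcp_rot: [2.784, 0.393, 2.15]
contact_force: [-11.4, 2.4, 11.6]
grip_width: 27.3
finger_force: 30.0
```

```bash
python3 rest.py
```

```text
t 16.6 lid in plate [ 0.84 -0.26  1.78] shift to (1,0,0)->tool [0.05 0.3  1.78] tilt fix deg tool [ 0.03  0.08 -0.  ]
downslope in tool [ 0.76 -0.65 -0.  ] F [-11.42   2.4   11.56] j [-0.83  0.38  2.16  1.1   0.33 -2.5 ]
```

Request:
servo_tool(
  deltas=[
    [[0,0,-0.0006],[0,0,0]],
    [[0,0,0],[0,0,0]],
  ],
)

```text
time: 16.85
tool_pos: [457.1, -252.4, 76.8]
tcp_rot: [2.784, 0.392, 2.15]
contact_force: [-6.2, 1.8, 3.9]
grip_width: 27.1
finger_force: 30.0
```

Request:
servo_tool(
  deltas=[
    [[0,0,0],[0,0,0]],
    [[0,0,0],[0,0,0]],
    [[0,0,0],[0,0,0]],
    [[0,0,0],[0,0,0]],
  ],
  fingers=0.55,
)

```text
time: 17.35
tool_pos: [457.4, -252.4, 76.5]
tcp_rot: [2.784, 0.391, 2.15]
contact_force: [0.3, 0.5, -0.2]
grip_width: 50.3
finger_force: 0.0
```

Request:
servo_tool(
  deltas=[
    [[0,0,-0.01],[0,0,0]],
    [[0,0,-0.02],[0,0,0]],
    [[0,0,-0.03],[0,0,0]],
    [[0,0,-0.03],[0,0,0]],
    [[0,0,-0.03],[0,0,0]],
    [[0,0,-0.02],[0,0,0]],
    [[0,0,0],[0,0,0]],
  ],
)

```text
time: 18.23
tool_pos: [388.9, -237.9, 198.9]
tcp_rot: [2.784, 0.395, 2.149]
contact_force: [0.8, -0.7, 0.6]
grip_width: 50.4
finger_force: 0.0
```

```bash
python3 -c "
from h import *
b=bot.capture('scene');a=bot.capture('top');cv2.imwrite('pics/top4.png',a[:,:,::-1]);cv2.imwrite('pics/scene4.png',b[:,:,::-1])
W=np.hstack([cv2.resize(b[270:370,110:250],(420,300),interpolation=2),cv2.resize(a[225:345,450:590],(350,300),interpolation=2)]);cv2.imwrite('pics/c4.png',W[:,:,::-1])"
python3 go.py 560.5 17.5 190 153.5 0
```

```text
t 18.325 pos [ 388.9  -237.34  197.31] toolz [ 0.  0. -1.]
shift mm, axes now [113.15 278.73  62.87]  after turn [-39.86 304.63   7.31]
turn deg [ 13.86  26.93 -25.61]
```

View pics/c4.png

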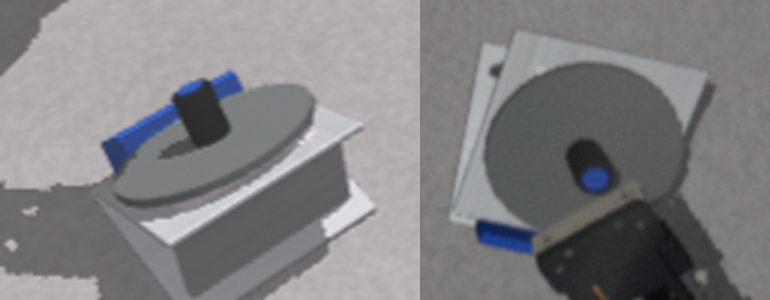

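Run:
```python
from h import *
np.set_printoptions(precision=1,suppress=True)
for f in('top2','top4'):
    im=rd(f'pics/{f}.png');m=cv2.inRange(hsv(im),(100,100,20),(130,255,255)); m[:225]=0;m[310:]=0;m[:,:195]=0;m[:,290:]=0
    b=blobs(m)[0];r=cv2.minAreaRect(b);q=ray('top',cv2.boxPoints(r),34)
    e=[q[1]-q[0],q[2]-q[1]];print(f,'block',q.mean(0),[np.linalg.norm(v)for v in e],[np.degrees(np.arctan2(v[1],v[0]))for v in e])
    # cell rim: white ring
    w=cv2.inRange(hsv(im),(0,0,150),(180,60,255)); w[:210]=0;w[300:]=0;w[:,:190]=0;w[:,284:]=0
    c=max(blobs(w),key=lambda c:len(c)); el=cv2.fitEllipse(cv2.convexHull(c)); print('rim',el,ray('top',el[0],70))
W=cv2.resize(im[215:310,185:305],(800,633),interpolation=2)[:600];cv2.imwrite('pics/c5.png',W[:,:,::-1])
```

```text
top2 block [504.1 280.7  34. ] [np.float64(78.81448814819736), np.float64(65.58887825975572)] [np.float64(-5.642448220769272), np.float64(-96.80436866931306)]
rim ((235.48748779296875, 256.7102355957031), (72.53045654296875, 73.90673065185547), 43.607078552246094) [[513.9 281.1  70. ]]
top4 block [504.1 280.6  34. ] [np.float64(78.81457582982452), np.float64(65.34425017059365)] [np.float64(-5.643884676709029), np.float64(-96.80437511719488)]
rim ((235.4769744873047, 256.7055358886719), (72.52841186523438, 73.85533905029297), 43.1706428527832) [[513.9 281.1  70. ]]
```

Request:
servo_tool(
  deltas=[
    [[0,0,-0.01],[2.8,5.4,-5.1]],
    [[0,0,0],[2.8,5.4,-5.1]],
    [[0,0,0],[2.8,5.4,-5.1]],
    [[0,0,0],[2.8,5.4,-5.1]],
    [[0,0,0],[2.7,5.3,-5.2]],
    [[0,0,0],[0,0,0]],
  ],
)

```text
time: 19.08
tool_pos: [385.3, -235.7, 204.7]
tcp_rot: [3.14, -0.002, 2.681]
contact_force: [-0.1, 0.4, 0.2]
grip_width: 50.7
finger_force: 0.0
```

View pics/c5.png

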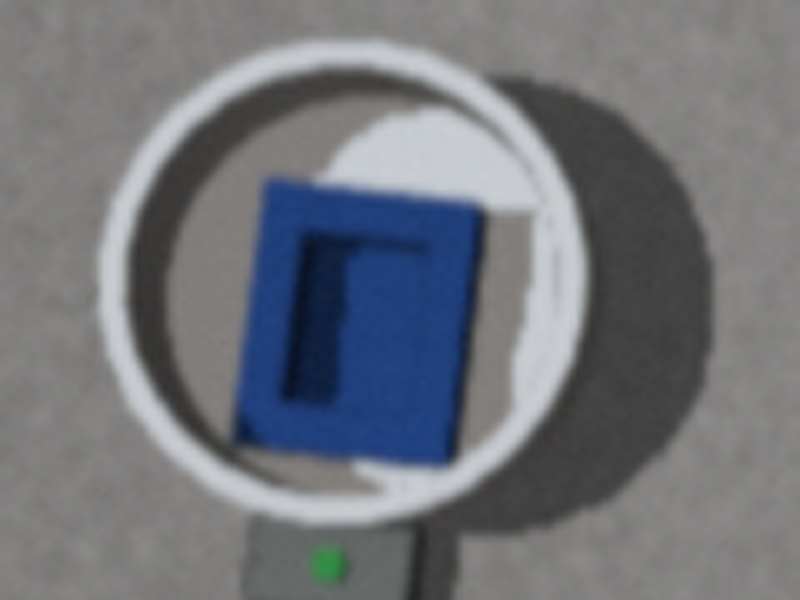

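```bash
python3 go.py 560.5 17.5 190 153.5 0
```

```text
t 19.075 pos [ 385.31 -235.75  204.72] toolz [ 0.  0. -1.]
shift mm, axes now [-44.42 304.7   15.07]  after turn [-43.78 304.81  14.72]
turn deg [ 0.08 -0.1   0.11]
```

Request:
servo_tool(
  deltas=[
    [[-0.0044,0.02,0],[0,0,0]],
    [[-0.0044,0.035,0],[0,0,0]],
    [[-0.0044,0.035,0],[0,0,0]],
    [[-0.0044,0.035,0],[0,0,0]],
    [[-0.0044,0.035,0],[0,0,0]],
    [[-0.0044,0.035,0],[0,0,0]],
    [[-0.0044,0.035,0],[0,0,0]],
    [[-0.0044,0.035,0],[0,0,0]],
    [[-0.0046,0.025,0],[0,0,0]],
    [[-0.0046,0.0148,0],[0,0,0]],
    [[0,0,0],[0,0,0]],
    [[0,0,0],[0,0,0]],
  ],
  fingers=0.65,
)

```text
time: 20.58
tool_pos: [559.2, 15.9, 206.1]
tcp_rot: [-3.141, -0.001, 2.678]
contact_force: [0.4, -0.4, -0.3]
grip_width: 59.8
finger_force: 0.0
```

```bash
python3 go.py 560.5 17.5 82 153.5 0; python3 -c "
from h import *
print(bot.get_obs()['joint_positions'])"
```

```text
t 20.575 pos [559.23  15.95 206.05] toolz [ 0.  0. -1.]
shift mm, axes now [ -0.51   1.99 124.05]  after turn [ -0.45   1.96 124.05]
turn deg [-0.01 -0.03 -0.06]
[-1.08459480e-01  4.21936460e-01  1.46026365e+00 -3.38316817e-05
  1.25997506e+00 -1.21575605e+00]
```

Request:
servo_tool(
  deltas=[
    [[-0.0005,0.002,0.02],[0,0,0]],
    [[0,0,0.03],[0,0,0]],
    [[0,0,0.03],[0,0,0]],
    [[0,0,0.025],[0,0,0]],
    [[0,0,0.018],[0,0,0]],
    [[0,0,0],[0,0,0]],
    [[0,0,0],[0,0,0]],
  ],
)

```text
time: 21.45
tool_pos: [561.4, 17.7, 84.2]
tcp_rot: [3.141, 0.001, 2.678]
contact_force: [0.2, 0.0, -0.9]
grip_width: 59.5
finger_force: 0.0
```

Request:
servo_tool(
  deltas=[
    [[0,0,0],[0,0,0]],
    [[0,0,0],[0,0,0]],
    [[0,0,0],[0,0,0]],
    [[0,0,0],[0,0,0]],
    [[0,0,0],[0,0,0]],
  ],
  fingers=0,
)

```text
time: 22.08
tool_pos: [561.2, 18.2, 83.5]
tcp_rot: [3.142, 0.0, 2.679]
contact_force: [0.1, -0.4, 1.8]
grip_width: 30.5
finger_force: 29.7
```

Request:
servo_tool(
  deltas=[
    [[0,0,-0.01],[0,0,0]],
    [[0,0,-0.02],[0,0,0]],
    [[0,0,-0.03],[0,0,0]],
    [[0,0,-0.03],[0,0,0]],
    [[0,0,-0.03],[0,0,0]],
    [[0,0,-0.03],[0,0,0]],
    [[0,0,0],[0,0,0]],
  ],
)

```text
time: 22.95
tool_pos: [562.2, 18.1, 235.9]
tcp_rot: [3.14, 0.005, 2.679]
contact_force: [-0.1, 0.4, -2.7]
grip_width: 29.9
finger_force: 29.8
```

```bash
python3 go.py 504.2 281.3 225 174.1 0
python3 - <<'E'
from h import *
np.set_printoptions(precision=1,suppress=True)
# where the head sits relative to the TCP, scene view
s=bot.capture('scene');cv2.imwrite('pics/scene6.png',s[:,:,::-1]);t=bot.capture('top');cv2.imwrite('pics/top6.png',t[:,:,::-1])
o=bot.get_obs();print(o['grip_width'],o['contact_force'])
W=np.hstack([cv2.resize(s[130:290,230:370],(420,480),interpolation=2),cv2.resize(t[210:350,450:580],(380,409),interpolation=2)[:409] if 0 else cv2.resize(t[210:370,450:577],(380,480),interpolation=2)]);cv2.imwrite('pics/c6.png',W[:,:,::-1])
E
```

```text
t 22.95 pos [562.16  18.12 235.93] toolz [ 0.  0. -1.]
shift mm, axes now [169.37 209.63  10.46]  after turn [ 84.7  255.83  10.93]
turn deg [  0.05   0.29 -20.61]
29.97396437452958 [-0.7  0.7 -2.3]
```

View pics/c6.png

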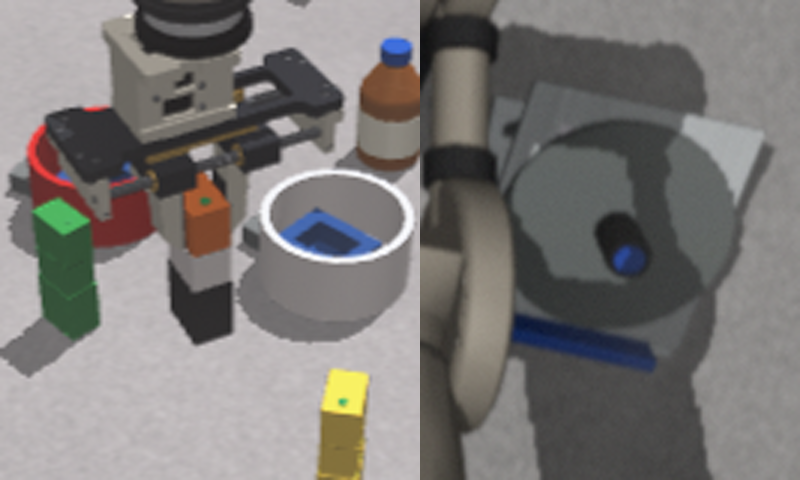

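Request:
servo_tool(
  deltas=[
    [[0,0,0],[0,0,-6.9]],
    [[0,0,0],[0,0,-6.9]],
    [[0,0,0],[0,0,-6.8]],
    [[0.0085,0.0255,0],[0,0,0]],
    [[0.0085,0.0255,0],[0,0,0]],
    [[0.0085,0.0255,0],[0,0,0]],
    [[0.0085,0.0256,0],[0,0,0]],
    [[0.0085,0.0256,0],[0,0,0]],
    [[0.0085,0.0256,0],[0,0,0]],
    [[0.0085,0.0256,0],[0,0,0]],
    [[0.0085,0.0256,0],[0,0,0]],
    [[0.0085,0.0256,0],[0,0,0]],
    [[0.0085,0.0256,0],[0,0,0]],
    [[0,0,0],[0,0,0]],
    [[0,0,0],[0,0,0]],
    [[0,0,0],[0,0,0]],
  ],
)

```text
time: 25.05
tool_pos: [503.0, 280.4, 232.8]
tcp_rot: [-3.141, -0.001, 3.037]
contact_force: [-0.9, -0.5, -0.9]
grip_width: 29.6
finger_force: 29.8
```

```bash
python3 go.py 504.2 281.3 125 174.1 0
python3 - <<'E'
from h import *
np.set_printoptions(precision=1,suppress=True)
s=bot.capture('scene');cv2.imwrite('pics/scene7.png',s[:,:,::-1])
o=bot.get_obs();p=o['tool_pos'];u=R.from_euler('xyz',o['tcp_rot']).as_matrix()
# predicted black-foot vertical edges (near the camera) vs image: foot corners at underside
zb=-83.5
for sx,sy in((-23,-16),(23,-16),(23,16),(-23,16)):
    c=p+u@[sx,sy,0]; c[2]=p[2]+zb; print((sx,sy),c,proj('scene',c))
q=proj('scene',p+[0,0,-83.5])[0].astype(int);print(q)
m=cv2.inRange(s,(0,0,0),(75,75,75));w=m[q[1]-40:q[1]+25,q[0]-30:q[0]+35]
b=blobs(w)[0];print('foot bbox',np.add(b.min((0,1)),[q[0]-30,q[1]-40]),np.add(b.max((0,1)),[q[0]-30,q[1]-40]))
h=cv2.convexHull(b)[:,0];e=cv2.approxPolyDP(h,2,True)+[q[0]-30,q[1]-40];print(e.tolist())
E
```

```text
t 25.05 pos [502.98 280.36 232.85] toolz [ 0.  0. -1.]
shift mm, axes now [ -1.19   1.14 107.85]  after turn [ -1.11   1.06 107.85]
turn deg [-0.04 -0.04 -0.07]
(-23, -16) [524.3 262.1 149.5] [[342.8 181.3]]
(23, -16) [478.5 266.9 149.5] [[329.3 174.5]]
(23, 16) [481.8 298.7 149.5] [[337.1 169.4]]
(-23, 16) [527.6 294.  149.5] [[350.6 176.1]]
[339 175]
foot bbox [330 159] [351 180]
[[[330, 159]], [[350, 161]], [[349, 176]], [[341, 180]], [[330, 174]]]
```

Request:
servo_tool(
  deltas=[
    [[-0.0011,0.0011,0.02],[0,0,0]],
    [[0,0,0.025],[0,0,0]],
    [[0,0,0.025],[0,0,0]],
    [[0,0,0.02],[0,0,0]],
    [[0,0,0.015],[0,0,0]],
    [[0,0,0.005],[0,0,0]],
    [[0,0,0],[0,0,0]],
    [[0,0,0],[0,0,0]],
  ],
)

```text
time: 26.1
tool_pos: [504.5, 282.4, 124.1]
tcp_rot: [3.141, 0.001, 3.038]
contact_force: [-0.0, -0.3, -1.4]
grip_width: 30.1
finger_force: 29.8
```

```bash
python3 go.py 504.2 281.3 114 174.1 0; python3 -c "
from h import *
t=bot.capture('top');cv2.imwrite('pics/top8.png',t[:,:,::-1])"
```

```text
t 26.1 pos [504.54 282.43 124.11] toolz [ 0.  0. -1.]
shift mm, axes now [ 0.23 -1.17 10.11]  after turn [ 0.22 -1.16 10.11]
turn deg [ 0.03  0.08 -0.01]
```

Request:
servo_tool(
  deltas=[
    [[0.0002,-0.001,0.003],[0,0,0]],
    [[0,0,0.002],[0,0,0]],
    [[0,0,0],[0,0,0]],
    [[0,0,0],[0,0,0]],
  ],
)

```text
time: 26.65
tool_pos: [503.8, 281.3, 118.3]
tcp_rot: [-3.142, -0.0, 3.039]
contact_force: [0.6, 0.2, -1.1]
grip_width: 30.0
finger_force: 29.8
```

Request:
servo_tool(
  deltas=[
    [[0,0,0.0015],[0,0,0]],
    [[0,0,0.0015],[0,0,0]],
    [[0,0,0],[0,0,0]],
  ],
)

```text
time: 27.02
tool_pos: [503.6, 281.3, 115.1]
tcp_rot: [-3.141, -0.0, 3.038]
contact_force: [0.1, -0.2, -1.4]
grip_width: 30.2
finger_force: 29.8
```

Request:
servo_tool(
  deltas=[
    [[0,0,0.0015],[0,0,0]],
    [[0,0,0.0015],[0,0,0]],
    [[0,0,0],[0,0,0]],
  ],
)

```text
time: 27.4
tool_pos: [503.7, 281.3, 112.1]
tcp_rot: [-3.141, -0.0, 3.038]
contact_force: [-0.0, 0.8, -2.2]
grip_width: 30.2
finger_force: 29.8
```

Request:
servo_tool(
  deltas=[
    [[0,0,0.0015],[0,0,0]],
    [[0,0,0.0015],[0,0,0]],
    [[0,0,0],[0,0,0]],
  ],
)

```text
time: 27.78
tool_pos: [503.7, 281.3, 109.1]
tcp_rot: [-3.141, -0.0, 3.038]
contact_force: [0.2, -1.0, -0.5]
grip_width: 29.7
finger_force: 29.8
```

In the hole without force. Continue.

Request:
servo_tool(
  deltas=[
    [[0,0,0.002],[0,0,0]],
    [[0,0,0.002],[0,0,0]],
    [[0,0,0.002],[0,0,0]],
    [[0,0,0],[0,0,0]],
  ],
)

```text
time: 28.28
tool_pos: [503.6, 281.2, 103.0]
tcp_rot: [-3.141, -0.001, 3.038]
contact_force: [0.2, -0.0, -1.6]
grip_width: 30.2
finger_force: 29.8
```

Request:
servo_tool(
  deltas=[
    [[0,0,0.0015],[0,0,0]],
    [[0,0,0.0015],[0,0,0]],
    [[0,0,0.001],[0,0,0]],
    [[0,0,0],[0,0,0]],
  ],
)

```text
time: 28.78
tool_pos: [503.7, 281.3, 99.2]
tcp_rot: [-3.141, -0.0, 3.039]
contact_force: [0.4, -0.4, -0.8]
grip_width: 29.8
finger_force: 29.8
```

Request:
servo_tool(
  deltas=[
    [[0,0,0.0015],[0,0,0]],
    [[0,0,0.0015],[0,0,0]],
    [[0,0,0],[0,0,0]],
  ],
)

```text
time: 29.15
tool_pos: [503.6, 281.3, 96.1]
tcp_rot: [-3.141, -0.0, 3.039]
contact_force: [0.2, -0.3, -1.6]
grip_width: 29.8
finger_force: 29.8
```

Request:
servo_tool(
  deltas=[
    [[0,0,0.001],[0,0,0]],
    [[0,0,0.001],[0,0,0]],
    [[0,0,0],[0,0,0]],
  ],
)

```text
time: 29.52
tool_pos: [503.7, 281.3, 94.2]
tcp_rot: [-3.141, -0.0, 3.038]
contact_force: [-0.9, 0.2, -1.8]
grip_width: 30.2
finger_force: 29.8
```

Request:
servo_tool(
  deltas=[
    [[0,0,0.001],[0,0,0]],
    [[0,0,0],[0,0,0]],
  ],
)

```text
time: 29.78
tool_pos: [503.9, 281.3, 93.5]
tcp_rot: [3.141, 0.0, 3.038]
contact_force: [-1.3, 0.1, 0.2]
grip_width: 29.8
finger_force: 29.8
```

Request:
servo_tool(
  deltas=[
    [[0,0,0.0008],[0,0,0]],
    [[0,0,0],[0,0,0]],
  ],
)

```text
time: 30.02
tool_pos: [504.0, 281.4, 93.5]
tcp_rot: [3.141, 0.001, 3.038]
contact_force: [-1.2, -1.9, 6.6]
grip_width: 30.1
finger_force: 29.8
```

Request:
servo_tool(
  deltas=[
    [[0,0,0],[0,0,0]],
    [[0,0,0],[0,0,0]],
    [[0,0,0],[0,0,0]],
    [[0,0,0],[0,0,0]],
  ],
  fingers=0.6,
)

```text
time: 30.52
tool_pos: [503.7, 281.3, 92.3]
tcp_rot: [-3.141, -0.0, 3.038]
contact_force: [-0.4, 0.3, -1.2]
grip_width: 54.8
finger_force: 0.0
```

Request:
servo_tool(
  deltas=[
    [[0,0,-0.01],[0,0,0]],
    [[0,0,-0.02],[0,0,0]],
    [[0,0,-0.03],[0,0,0]],
    [[0,0,-0.03],[0,0,0]],
    [[0,0,-0.03],[0,0,0]],
    [[0,0,-0.02],[0,0,0]],
    [[0.03,0,0],[0,0,0]],
    [[0.04,0,0],[0,0,0]],
    [[0.04,0,0],[0,0,0]],
    [[0.03,0,0],[0,0,0]],
    [[0,0,0],[0,0,0]],
  ],
)

```text
time: 31.9
tool_pos: [363.0, 296.0, 233.6]
tcp_rot: [3.141, 0.001, 3.04]
contact_force: [0.1, 0.2, -0.3]
grip_width: 54.7
finger_force: 0.0
```

Run:
```python
from h import *
np.set_printoptions(precision=1,suppress=True)
s=bot.capture('scene');t=bot.capture('top')
W=np.hstack([cv2.resize(s[130:380,130:410],(448,400),interpolation=2),cv2.resize(t[200:350,190:320],(347,400),interpolation=2)]);cv2.imwrite('pics/c9.png',W[:,:,::-1])
b=blobs(cv2.inRange(hsv(t),(3,150,120),(14,255,255))>0)
if b: r=cv2.minAreaRect(b[0]);q=ray('top',cv2.boxPoints(r),130);print(q.mean(0),q[1]-q[0],q[2]-q[1])
```

```text
[503.  280.1 130. ] [45.1 -5.8  0. ] [ -4.2 -28.4   0. ]
```

View pics/c9.png

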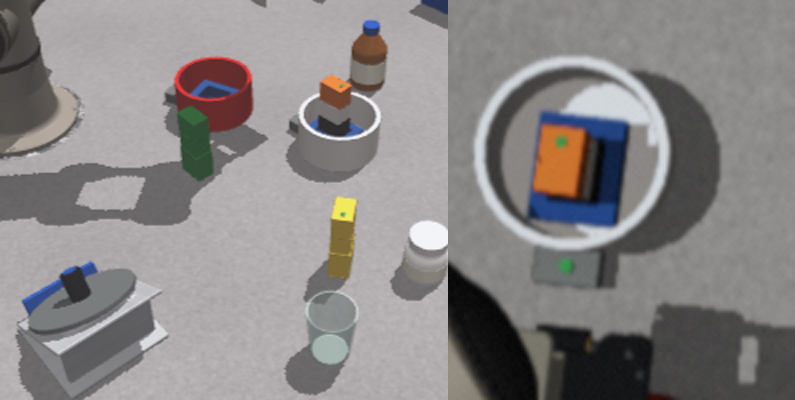

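The lid lies flat on the rest above the lip. The module stands upright in the socket, with its top seen at 130 mm. The beaker, jar and bottle have not moved.

```bash
python3 -c "
from plant import bot
print(bot.close_job())"
```

```text
the job is handed in; nothing more can be done
None
```

The job is handed in at about 32 s of the 72 s: the lid lies flat on the rest just above the blue lip, the module is fully home and upright in the socket, and the beaker, jar and bottle were left where they stood; no verdict came back.

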